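Separate two nested parts pots and sort them by size

TASK

In this key-cutting shop the small brass parts pot is stuck tight inside the large blue one. Pull the small pot straight up out of the large one while the large one stays standing, set the small pot upright in the small round hollow of the wooden tray, then set the large pot upright in the large hollow. Set the pots down rather than dropping them, let go, and do not disturb the steel pot with the key blanks in it.

Things in the scene. Friction and masses are not known exactly. Their poses are not given: they have to be found in the camera images.
- small_mid (a point): Small pot: open brass pot, upright, 110 mm high, outside diameter 36 mm at foot, 42 at rim, 3 mm wall, 0.15 kg. Point on its axis 55 mm above its underside; z is its axis. Starts inside the large pot, underside 6 mm above the large one's underside: its top 46 mm stand above that rim. Sprung rubber pads in the large pot clamp it: about 3 N plus its weight frees it; it must rise 64 mm to be clear.
- large_mid (a point): Large pot: open thick-walled steel pot painted blue, upright on the bench, 70 mm high, outside diameter 60 mm at foot, 62 at rim, 7 mm wall, 6 mm floor, 0.67 kg (heavy enough to stay put while the small pot is pulled out). Point on its axis 35 mm above its underside; z is its axis.
- tray: Sorting tray: light wooden board fixed flat on the bench at any yaw, 120 mm (its x) by 240 mm (its y), 14 mm thick. Origin at the centre of its underside. Two round dark-floored hollows 8 mm deep (floors 6 mm above the underside): the small one, diameter 56 mm, centred at its y = +55 mm, the large one, diameter 82 mm, at its y = -55 mm (both at x = 0).
- blanks: Bystander: a bare steel pot, 54 mm diameter, 75 mm high, with key blanks standing in it up to 100 mm high. Origin at the centre of its underside. Leave it alone.
There are look-alikes about, which are no part of the job. Leave any red look-alike of the part that bears large_mid alone.

How it is judged:
By the outcome, as a careful person would: the job done as asked, in the order asked, and still so for the second after the job is handed in, with the robot touching nothing.
It also fails if it takes over 64 s, if anything falls off the work surface, if the arm or the gripper's body presses on something with over 40 N, if the wrist force passes 120 N, or if a joint passes its speed limit or range.

ROBOT

A 7-joint arm with a two-finger parallel gripper is mounted at the origin on the work surface. World frame = base frame: x ahead of the robot, y to its left, z up, the work surface at z = 0. Lengths are in m, angles in rad, forces in N, time in s.
With the tool pointing down it reaches from about 0.35 to 0.9 m from the base axis. Payload 7.2 kg.
Tool frame: the origin (TCP) lies midway between the tips of the shut fingers; the grasp point (between the pads) lies 19 mm behind it; z points along the fingers, y is the line along which they close (so a half turn about z gives the same grasp; the last joint's range is limited). The gripper opens to 88 mm and grips with 3 to 60 N. Pads are 20 mm wide; open, the fingers measure 115 mm over their backs; the gripper's body (75 mm by 178 mm) begins 61 mm behind the grasp point.
Start: joints at [1.104, 0.411, -0.013, 1.596, 0.006, 1.134, -0.082], TCP at [0.243, -0.576, 0.223] pointing down, gripper open.
Joint ranges: [-2.95, 2.95], [-0.29, 1.99], [-1.47, 1.44], [0.14, 2.54], [-1.03, 4.17], [0.13, 1.85], [-2.86, 2.86]. Speed limits (rad/s): [2.39, 2.39, 3.01, 3.01, 3.14, 3.14, 3.14].

INTERFACE

Orientations are given as a 3x3 rotation matrix whose columns are the frame's x, y, z axes.
In Python, from bench import sense, read_camera, hand_in, outline_of gives the robot as it stands. The module is installed in compiled form; this text tells all that it offers.
- The arm moves only by the tool send_rows, never from a script. Its argument "rows" is a list that holds one entry, the list of rows, each a list of 7 numbers: the shift along the tool's x, y, z in units of 0.75 m (1.0 is 0.75 m), then the turn, a rotation vector about the tool's x, y, z in units of 60 degrees (1.0 is 60 degrees), then the closure, from -1 (fully open) to 1 (shut). In form: [[[dx, dy, dz, rx, ry, rz, jaw], ...]]. A call has exactly 5 rows; each row shifts and turns the commanded pose from where the row before left it, along the tool's axes as they then stand; what a row does not reach is not made up. A row lasts 1/8 s, in which the tool goes at most 62.5 mm and 10.7 degrees, less where a joint would pass 70% of its speed; a pose out of reach is approached as far as the arm can. A call with a number of a shift or a turn outside -1 to 1 is refused whole. A call with a gripper value outside its range is refused whole. The fingers move at their own pace and stop on an object; the grip force is fixed at half the most. Time passes only in rows, so rows that do not move let the fingers close, or fill a call up. It gives the time, the measured TCP pose, the force, the opening and the grip force at its end, in the units of the state.
- sense(): the state, without advancing time (a new reading comes with each control period).
- read_camera(name): name is "side" or "top" or "wrist"; returns a dict with "image" (480x640x3 uint8, red, green, blue), "fx", "fy", "cx", "cy" (pixels), "extrinsics" (4x4, takes a point from camera to world coordinates). Camera axes: x right, y up, looking along -z (the intrinsics and any distortion apply to the point x, -y, -z); pixel columns grow to the right and rows downward; lengths in m; the calibration is good to about 2 mm. A picture is of the moment at which its call begins. There is no depth.
- hand_in(): hands the job in; it is judged then, once.
Trained networks look in a picture, given as the dict that the camera call returned (one of the last four; its "shot" number tells which), for a name from the list of things; names that differ only in an ending like _2 or _b are one class to them, and where a whole thing is asked for, a point or a joint stands for the part that bears it (a point fixed in the world has none). Each returns a list of dicts, best first, with "confidence" (0 to 1); they miss things now and then, are a little off and sometimes report something else, mostly with a low value. They report only what shows in the picture. A call takes as long as a camera call. They do not tell look-alikes from the thing itself.
- outline_of(picture, label): "pixels" (480x640 bool, what is visible of it) and "pixel" ([column, row] in pixels, amid what is visible of it).
The state is a dict: "t": time; "qpos": joint angles; "qd": joint speeds; "joint_torque": joint torques, N m; "tcp_pos": TCP position; "tcp_rot": TCP orientation; "wrist_force": force on the tool from outside, world axes, zero at the start; "moment": the same for the moment, N m; "opening": opening from 0.0 (shut) to 1.0 (fully open); "gripper_force": force on a finger pad.
Only numpy, scipy, OpenCV 4.12 (cv2) and the standard library are available. Lean on these libraries where they do the work, as an engineer would, in place of code of your own. Each camera call takes 0.05 s, during which the arm holds its last target. There are 200 camera calls.

## Working session

There is one attempt and no reset: what is moved stays moved. The work goes in short steps, Python scripts to look and compute and a tool call to move; the robot and the scene stay as the last step left them, time stands still between calls to the robot, and variables do not carry over. Pictures are saved under pics/ and viewed, at most 10 in all, crops included, and the job is handed in when it is done.

Besides the shell and the picture viewer there is one more tool, called after "Emit:" as name(argument=value, ...) on one line, values as JSON. send_rows: Moves the arm, as the interface text tells. Its arguments: {"type":"object","properties":{"rows":{"type":"array","items":{"type":"array","items":{"type":"array","items":{"type":"number","minimum":-1,"maximum":1}}}}},"required":["rows"]}

```bash
mkdir -p pics
cat > h.py <<'E'
import numpy as np, cv2
from bench import sense, read_camera, hand_in, outline_of
def ray(p,u,v):
    T=p["extrinsics"]; d=T[:3,:3]@np.array([(u-p["cx"])/p["fx"],-(v-p["cy"])/p["fy"],-1]); return T[:3,3],d
def atz(p,u,v,z):
    o,d=ray(p,u,v); return o+d*(z-o[2])/d[2]
def proj(p,X):
    T=p["extrinsics"]; c=T[:3,:3].T@(np.array(X)-T[:3,3]); return np.array([p["cx"]+p["fx"]*c[0]/-c[2],p["cy"]-p["fy"]*c[1]/-c[2]])
def save(p,n): cv2.imwrite("pics/"+n,p["image"][:,:,::-1])
E
python3 - <<'E'
from h import *
s=sense(); print(s["t"],s["tcp_pos"],s["tcp_rot"].round(3) if hasattr(s["tcp_rot"],'round') else s["tcp_rot"],s["opening"])
ims=[]
for n in ["top","side"]:
    p=read_camera(n); ims.append(p["image"]); print(n,p.keys(),p["fx"],p["cx"],p["cy"],np.round(p["extrinsics"],3).tolist()); save(p,n+"0.png")
    for l in ["small_mid","large_mid","tray","blanks"]:
        for r in outline_of(p,l):
            ys,xs=np.where(r["pixels"]); print(l,round(r["confidence"],2),r["pixel"],len(xs),(xs.min(),xs.max(),ys.min(),ys.max()) if len(xs) else "", atz(p,*r["pixel"],0.05).round(3), p["image"][r["pixels"]].mean(0).round())
E
```

```text
0.0 [ 0.24245253 -0.5755045   0.22178339] [[ 0.922  0.388 -0.001]
 [ 0.388 -0.922  0.001]
 [-0.    -0.002 -1.   ]] 0.9992491427536911
top dict_keys(['image', 'fx', 'fy', 'cx', 'cy', 'extrinsics', 'shot']) 621.4059816305743 311.88603516034607 233.65436543291085 [[0.01, 0.99, -0.144, 0.518], [-1.0, 0.012, 0.009, 0.054], [0.01, 0.144, 0.99, 0.971], [0.0, 0.0, 0.0, 1.0]]
small_mid 0.62 [206.0, 289.6] 821 (np.int64(190), np.int64(224), np.int64(270), np.int64(300)) [0.567 0.201 0.05 ] [118.  92.  57.]
large_mid 0.93 [141.2, 295.7] 1787 (np.int64(115), np.int64(166), np.int64(272), np.int64(314)) [0.557 0.296 0.05 ] [144.  44.  43.]
large_mid 0.57 [220.9, 296.7] 653 (np.int64(191), np.int64(234), np.int64(266), np.int64(308)) [0.557 0.179 0.05 ] [ 46.  64. 103.]
tray 0.81 [453.0, 325.5] 12672 (np.int64(371), np.int64(543), np.int64(266), np.int64(389)) [ 0.518 -0.163  0.05 ] [156. 129.  98.]
blanks 0.98 [360.5, 165.0] 1348 (np.int64(342), np.int64(379), np.int64(143), np.int64(187)) [ 0.759 -0.028  0.05 ] [98. 95. 90.]
side dict_keys(['image', 'fx', 'fy', 'cx', 'cy', 'extrinsics', 'shot'])
[... 399 characters left out ...]
79)) [ 0.53  -0.252  0.05 ] [154. 137. 105.]
small_mid 0.55 [276.5, 194.7] 727 (np.int64(262), np.int64(286), np.int64(176), np.int64(208)) [0.572 0.284 0.05 ] [103.  81.  45.]
large_mid 0.69 [278.1, 223.9] 1202 (np.int64(260), np.int64(294), np.int64(199), np.int64(243)) [0.571 0.145 0.05 ] [29. 48. 74.]
large_mid 0.61 [259.1, 195.7] 181 (np.int64(255), np.int64(264), np.int64(181), np.int64(215)) [0.536 0.284 0.05 ] [107.  29.  27.]
tray 0.96 [245.9, 400.9] 17930 (np.int64(171), np.int64(332), np.int64(307), np.int64(479)) [ 0.53  -0.251  0.05 ] [154. 137. 105.]
blanks 0.59 [407.4, 272.5] 2260 (np.int64(391), np.int64(430), np.int64(235), np.int64(304)) [ 0.752 -0.042  0.05 ] [85. 84. 78.]
```

View pics/top0.png

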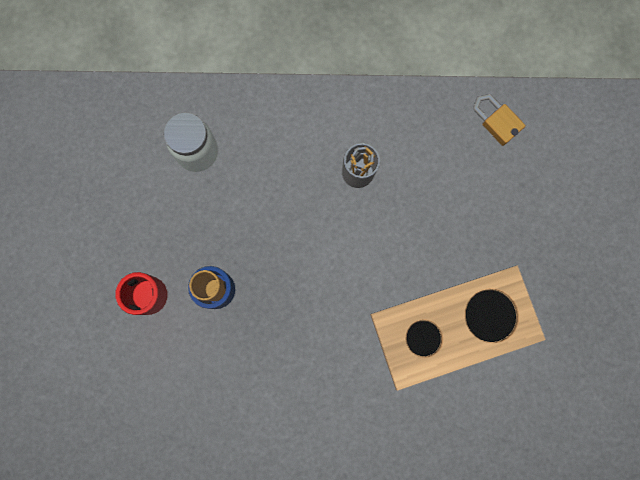

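View pics/side0.png

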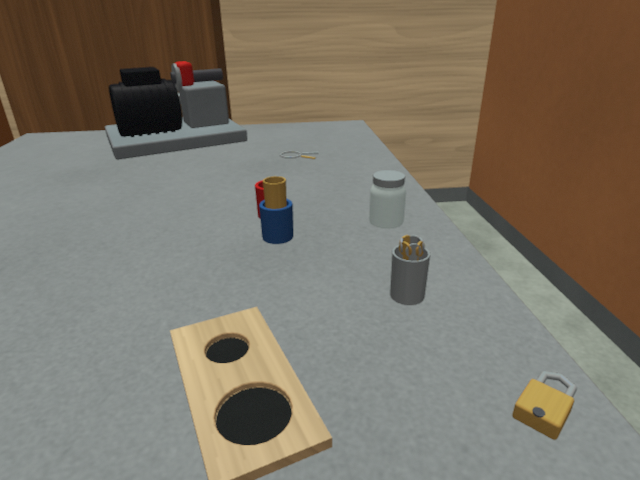

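The brass pot stands in the blue pot at top (210,287) and side (277,210). An empty red look-alike is at top (140,293) and side (262,198), and the blanks pot is at top (361,165). The blue pot fits the description: it is blue and holds the brass pot. The small hollow is at top (424,338) and the large one at (491,316). Next I'll measure and confirm with one crop.

```bash
cat >> h.py <<'E'
from scipy.optimize import minimize
def circ(p,x,y,z,r):
    return np.array([proj(p,[x+r*np.cos(a),y+r*np.sin(a),z]) for a in np.linspace(0,6.283,40)])
def hullmask(p,circs):
    m=np.zeros((480*4,640*4),np.uint8); h=cv2.convexHull((np.vstack(circs)*4+1.5).astype(np.float32)); cv2.fillPoly(m,[h.round().astype(np.int32)],1)
    return cv2.resize(m.astype(np.float32),(640,480),interpolation=cv2.INTER_AREA)
def frust(p,x,y,parts):
    return np.max([hullmask(p,[circ(p,x,y,z0,r0),circ(p,x,y,z1,r1)]) for z0,r0,z1,r1 in parts],0)
def fit(obs,parts,x0):
    f=lambda q: sum(np.abs(frust(p,q[0],q[1],parts)-m).sum() for p,m in obs)
    r=minimize(f,x0,method="Nelder-Mead",options=dict(initial_simplex=[x0,[x0[0]+.008,x0[1]],[x0[0],x0[1]+.008]],xatol=2e-4,fatol=1)); return r.x,r.fun
LARGE=(0,.03,.07,.031); SMALL=(.006,.018,.116,.021)
E
python3 - <<'E'
from h import *
obs=[]
for n,(u,v,w) in {"top":(210,287,30),"side":(277,212,45)}.items():
    p=read_camera(n); hsv=cv2.cvtColor(p["image"],cv2.COLOR_RGB2HSV)
    H,S,V=[hsv[:,:,i].astype(int) for i in range(3)]
    blue=(H>100)&(H<130)&(S>110); br=(H>8)&(H<30)&(S>80)
    m=np.zeros((480,640)); m[v-w:v+w,u-w:u+w]=(blue|br)[v-w:v+w,u-w:u+w]
    k,l,st,_=cv2.connectedComponentsWithStats(m.astype(np.uint8)); m=(l==1+st[1:,4].argmax()).astype(float)
    m=cv2.morphologyEx(m,cv2.MORPH_CLOSE,np.ones((5,5)))
    print(n,m.sum(),fit([(p,m)],[LARGE,SMALL],[.567,.19])); obs.append((p,m))
    # hollows
    dark=(V<50).astype(np.uint8)
    cs=[c for c in cv2.findContours(dark,cv2.RETR_EXTERNAL,cv2.CHAIN_APPROX_NONE)[0] if cv2.contourArea(c)>300]
    for c in cs:
        e=cv2.fitEllipse(c)
        if (n=="top" and e[0][1]>290 and e[0][0]>380) or (n=="side" and e[0][1]>320): print("hollow",e,atz(p,*e[0],.009).round(4))
    im=p["image"].copy()
    obsn=obs
    crop=im[v-w-10:v+w+10,u-w-60:u+w+30]
    cv2.imwrite(f"pics/c_{n}.png",cv2.resize(crop[:,:,::-1],None,fx=4,fy=4))
print("both",fit(obs,[LARGE,SMALL],[.567,.19]))
E
python3 -c "
import cv2,numpy as np
a=cv2.imread('pics/c_top.png');b=cv2.imread('pics/c_side.png')
a=cv2.resize(a,(400,int(a.shape[0]*400/a.shape[1])));b=cv2.resize(b,(400,int(b.shape[0]*400/b.shape[1])))
h=max(a.shape[0],b.shape[0]);f=lambda i:cv2.copyMakeBorder(i,0,h-i.shape[0],0,0,0)
cv2.imwrite('pics/crop1.png',np.hstack([f(a),f(b)]))"
```

```text
top 1483.0 (array([0.57032111, 0.19334436]), np.float64(155.1875))
hollow ((423.0515441894531, 338.04595947265625), (32.793800354003906, 34.23474884033203), 172.2909698486328) [ 0.4989 -0.1267  0.009 ]
hollow ((490.2580871582031, 315.535400390625), (48.58702850341797, 50.97712326049805), 152.64617919921875) [ 0.5342 -0.2308  0.009 ]
side 1814.0 (array([0.56870026, 0.19689865]), np.float64(113.8125))
hollow ((253.21865844726562, 415.9864807128906), (53.571754455566406, 73.99506378173828), 74.4297866821289) [ 0.5329 -0.2344  0.009 ]
hollow ((226.7969512939453, 350.18243408203125), (21.944026947021484, 40.22767639160156), 77.7465591430664) [ 0.4975 -0.1284  0.009 ]
both (array([0.56957031, 0.19344141]), np.float64(301.5))
```

View pics/crop1.png

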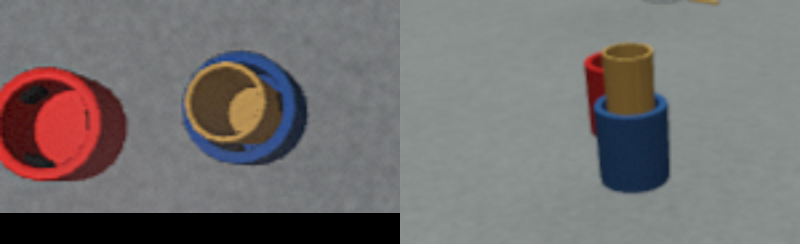

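The crop confirms it: the brass pot sits in the blue pot and the empty red pot is beside it. The axis is at about (0.5695, 0.1945). The hollows are at about (0.4985, -0.1275) for the small one and (0.5335, -0.2325) for the large one. I'll first turn the tool so the fingers close perpendicular to the line joining the hollows, which is also clear of the red pot.

Emit:
send_rows(rows=[[[0,0,0,0,0,-0.143,-1],[0,0,0,0,0,-0.143,-1],[0,0,0,0,0,-0.143,-1],[0,0,0,0,0,-0.143,-1],[0,0,0,0,0,-0.143,-1]]])

```text
t: 1.23
tcp_pos: [0.2427, -0.576, 0.2227]
tcp_rot: [[0.406, 0.914, 0.0], [0.914, -0.406, -0.0], [-0.0, 0.0, -1.0]]
wrist_force: [-0.1, 0.5, -0.6]
opening: 0.999
gripper_force: 0.0
```

Emit:
send_rows(rows=[[[0,0,0,0,0,-0.143,-1],[0,0,0,0,0,-0.143,-1],[0,0,0,0,0,-0.143,-1],[0,0,0,0,0,-0.143,-1],[0,0,0,0,0,-0.143,-1]]])

```text
t: 1.85
tcp_pos: [0.2426, -0.576, 0.2227]
tcp_rot: [[-0.324, 0.946, -0.0], [0.946, 0.324, -0.0], [-0.0, -0.0, -1.0]]
wrist_force: [0.3, -0.6, -0.7]
opening: 1.001
gripper_force: 0.0
```

```bash
cat >> h.py <<'E'
def togo(x,y,z):
    s=sense(); R=np.array(s["tcp_rot"]); d=R.T@(np.array([x,y,z])-s["tcp_pos"])/.75
    yaw=np.degrees(np.arctan2(R[1,1],R[0,1])); print("t",round(s["t"],2),"tcp",np.round(s["tcp_pos"],4),"units",d.round(4),"yaw y",round(yaw,2),"z",R[:,2].round(4),"F",np.round(s["wrist_force"],1),"op",round(s["opening"],3),"q",np.round(s["qpos"],2))
E
python3 -c "
from h import *
togo(.5695,.1945,.222)"
```

```text
t 1.85 tcp [ 0.2426 -0.576   0.2227] units [8.304e-01 7.455e-01 8.000e-04] yaw y 18.93 z [-0.e+00 -1.e-04 -1.e+00] F [ 0.3 -0.6 -0.7] op 1.001 q [ 1.32  0.43 -0.32  1.58  0.14  1.15  1.31]
```

Emit:
send_rows(rows=[[[0.042,0.037,0,0,0,0,-1],[0.042,0.037,0,0,0,0,-1],[0.042,0.037,0,0,0,0,-1],[0.042,0.037,0,0,0,0,-1],[0.042,0.037,0,0,0,0,-1]]])

```text
t: 2.48
tcp_pos: [0.3242, -0.3812, 0.2229]
tcp_rot: [[-0.32, 0.948, 0.0], [0.948, 0.32, -0.001], [-0.001, 0.0, -1.0]]
wrist_force: [0.3, 0.6, 0.3]
opening: 1.001
gripper_force: 0.0
```

Emit:
send_rows(rows=[[[0.042,0.037,0,0,0,0,-1],[0.042,0.037,0,0,0,0,-1],[0.042,0.037,0,0,0,0,-1],[0.042,0.037,0,0,0,0,-1],[0.042,0.037,0,0,0,0,-1]]])

```text
t: 3.1
tcp_pos: [0.4053, -0.1876, 0.223]
tcp_rot: [[-0.32, 0.948, 0.001], [0.948, 0.32, -0.001], [-0.001, 0.0, -1.0]]
wrist_force: [0.4, 0.4, -0.7]
opening: 1.002
gripper_force: 0.0
```

Emit:
send_rows(rows=[[[0.042,0.037,0,0,0,0,-1],[0.042,0.037,0,0,0,0,-1],[0.042,0.037,0,0,0,0,-1],[0.042,0.037,0,0,0,0,-1],[0.042,0.037,0,0,0,0,-1]]])

```text
t: 3.72
tcp_pos: [0.4865, 0.0059, 0.2229]
tcp_rot: [[-0.319, 0.948, 0.001], [0.948, 0.319, -0.0], [-0.001, 0.001, -1.0]]
wrist_force: [-0.5, -0.3, -0.7]
opening: 0.997
gripper_force: 0.0
```

Run:
```python
from h import *
togo(.5695,.1945,.222)
p=read_camera("wrist"); save(p,"w1.png"); print(proj(p,[.5695,.1945,.116]))
for l in ["small_mid","large_mid"]:
    for r in outline_of(p,l): print(l,r["confidence"],r["pixel"],r["pixels"].sum())
```

```text
t 3.73 tcp [0.4865 0.0059 0.2229] units [0.2029 0.1852 0.0012] yaw y 18.62 z [ 7.e-04 -4.e-04 -1.e+00] F [-0.5 -0.3 -0.7] op 0.997 q [ 0.5   0.25 -0.71  1.89  0.18  1.07  0.04]
[529.16665368  20.3756471 ]
small_mid 0.78 [508.9, 32.3] 4806
large_mid 0.74 [463.2, 62.7] 3467
large_mid 0.23 [509.3, 29.9] 4799
```

View pics/w1.png

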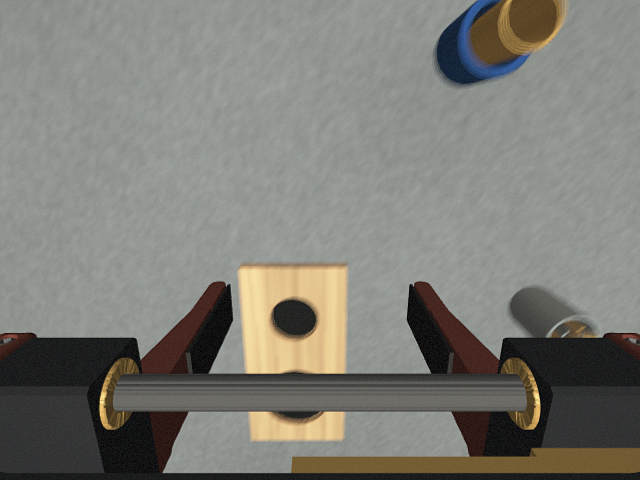

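The brass rim is centred at about (531,20) in the wrist picture, against a predicted (529,20), so the estimate holds. The tray's small hollow shows at (294,317). I'll continue over the pot.

Emit:
send_rows(rows=[[[0.041,0.037,0,0,0,0,-1],[0.041,0.037,0,0,0,0,-1],[0.041,0.037,0,0,0,0,-1],[0.041,0.037,0,0,0,0,-1],[0.039,0.037,0,0,0,0,-1]]])

```text
t: 4.5
tcp_pos: [0.5695, 0.1926, 0.2225]
tcp_rot: [[-0.318, 0.948, -0.0], [0.948, 0.318, -0.001], [-0.001, -0.0, -1.0]]
wrist_force: [0.8, -0.3, -0.7]
opening: 0.997
gripper_force: 0.0
```

Run:
```python
from h import *
togo(.5695,.1945,.077)
p=read_camera("wrist"); save(p,"w2.png"); im=p["image"].copy()
hsv=cv2.cvtColor(im,cv2.COLOR_RGB2HSV)
for X,c in (((.5695,.1945,.116,.021),(0,255,0)),((.5695,.1945,.07,.031),(255,0,255))):
    cv2.polylines(im,[circ(p,*X).round().astype(np.int32)],True,c,1)
cv2.imwrite("pics/w2o.png",im[:,:,::-1])
```

```text
t 4.5 tcp [0.5695 0.1926 0.2225] units [0.0026 0.0008 0.194 ] yaw y 18.54 z [-0.     -0.0013 -1.    ] F [ 0.8 -0.3 -0.7] op 0.997 q [ 0.11  0.47 -0.72  1.62  0.33  1.18 -0.36]
```

View pics/w2o.png

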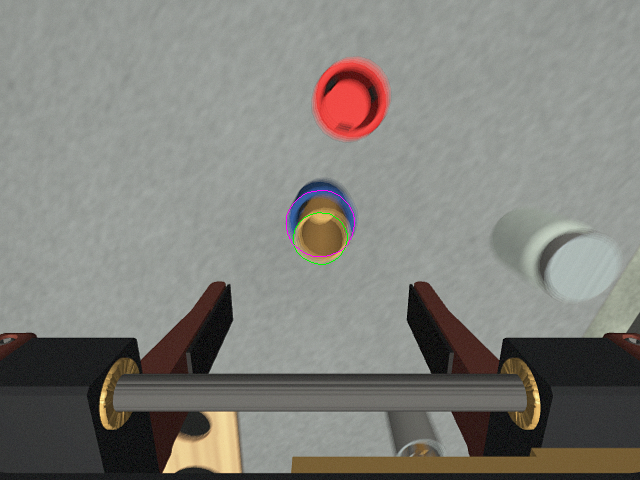

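The overlay circles sit on the brass rim (321,238) and the blue rim (321,223), with the red pot well clear at (352,98). Descending, then closing.

Emit:
send_rows(rows=[[[0.002,0,0.039,0,0,0,-1],[0,0,0.039,0,0,0,-1],[0,0,0.039,0,0,0,-1],[0,0,0.039,0,0,0,-1],[0,0,0.037,0,0,0,-1]]])

```text
t: 5.18
tcp_pos: [0.5685, 0.1926, 0.0768]
tcp_rot: [[-0.318, 0.948, -0.0], [0.948, 0.318, -0.001], [-0.001, -0.001, -1.0]]
wrist_force: [1.1, -0.9, -0.5]
opening: 1.0
gripper_force: 0.0
```

Emit:
send_rows(rows=[[[0,0,0,0,0,0,1],[0,0,0,0,0,0,1],[0,0,0,0,0,0,1],[0,0,0,0,0,0,1],[0,0,0,0,0,0,1]]])

```text
t: 5.8
tcp_pos: [0.5685, 0.1949, 0.0784]
tcp_rot: [[-0.32, 0.947, 0.001], [0.947, 0.32, 0.0], [-0.0, 0.001, -1.0]]
wrist_force: [-0.4, -1.0, 1.1]
opening: 0.469
gripper_force: 8.0
```

Emit:
send_rows(rows=[[[0,0,0,0,0,0,1],[0,0,0,0,0,0,1],[0,0,0,0,0,0,1],[0,0,0,0,0,0,1],[0,0,0,0,0,0,1]]])

```text
t: 6.42
tcp_pos: [0.5685, 0.195, 0.0784]
tcp_rot: [[-0.32, 0.947, 0.001], [0.947, 0.32, -0.0], [-0.0, 0.001, -1.0]]
wrist_force: [-0.7, -0.8, 5.8]
opening: 0.46
gripper_force: 30.0
```

Emit:
send_rows(rows=[[[0,0,-0.01,0,0,0,1],[0,0,-0.015,0,0,0,1],[0,0,-0.02,0,0,0,1],[0,0,-0.02,0,0,0,1],[0,0,-0.02,0,0,0,1]]])

```text
t: 7.05
tcp_pos: [0.5685, 0.195, 0.1433]
tcp_rot: [[-0.32, 0.948, 0.001], [0.948, 0.32, 0.0], [-0.0, 0.001, -1.0]]
wrist_force: [0.4, 0.1, -2.2]
opening: 0.465
gripper_force: 30.0
```

Emit:
send_rows(rows=[[[0,0,-0.02,0,0,0,1],[0,0,-0.02,0,0,0,1],[0,0,-0.02,0,0,0,1],[0,0,-0.02,0,0,0,1],[0,0,0,0,0,0,1]]])

```text
t: 7.68
tcp_pos: [0.5689, 0.1953, 0.2031]
tcp_rot: [[-0.32, 0.948, 0.002], [0.948, 0.32, 0.001], [-0.0, 0.002, -1.0]]
wrist_force: [-0.3, -0.9, -1.5]
opening: 0.465
gripper_force: 30.0
```

Run:
```python
from h import *
togo(.4985,-.1275,.1885)
a=read_camera("side"); b=read_camera("wrist")
cv2.imwrite("pics/l1.png",np.hstack([a["image"][60:330,150:450],b["image"][100:370,150:600]])[:,:,::-1])
```

```text
t 7.67 tcp [0.5689 0.1953 0.2031] units [-0.3778 -0.2266  0.0189] yaw y 18.64 z [ 2.1e-03  7.0e-04 -1.0e+00] F [-0.3 -0.9 -1.5] op 0.465 q [ 0.1   0.48 -0.71  1.65  0.34  1.14 -0.37]
```

View pics/l1.png

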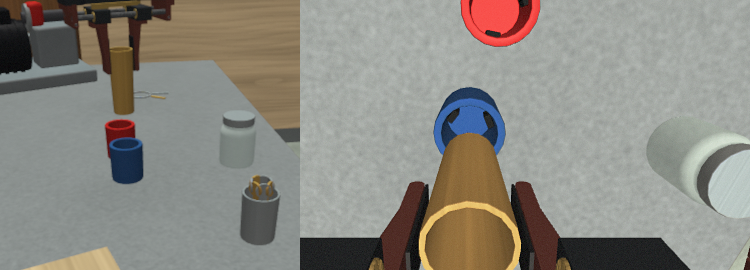

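The brass pot is free and upright in the fingers, and the blue pot is still standing at about (127,160) in the left half. Moving to the small hollow.

Emit:
send_rows(rows=[[[-0.025,-0.015,0,0,0,0,1],[-0.04,-0.024,0,0,0,0,1],[-0.04,-0.024,0,0,0,0,1],[-0.04,-0.024,0,0,0,0,1],[-0.04,-0.024,0,0,0,0,1]]])

```text
t: 8.4
tcp_pos: [0.533, 0.0356, 0.2008]
tcp_rot: [[-0.32, 0.947, -0.001], [0.947, 0.32, -0.0], [0.0, -0.001, -1.0]]
wrist_force: [0.1, 0.0, -1.8]
opening: 0.465
gripper_force: 30.0
```

Emit:
send_rows(rows=[[[-0.04,-0.024,0,0,0,0,1],[-0.04,-0.024,0,0,0,0,1],[-0.04,-0.024,0,0,0,0,1],[-0.04,-0.024,0,0,0,0,1],[-0.033,-0.02,0,0,0,0,1]]])

```text
t: 9.02
tcp_pos: [0.4967, -0.1296, 0.2009]
tcp_rot: [[-0.319, 0.948, -0.001], [0.948, 0.319, 0.0], [0.001, -0.001, -1.0]]
wrist_force: [0.1, 0.1, -2.4]
opening: 0.465
gripper_force: 30.0
```

Run:
```python
from h import *
togo(.4985,-.1275,.0784)
s=sense(); x,y,z=s["tcp_pos"]
a=read_camera("side"); b=read_camera("top"); im=a["image"].copy()
for dz,r in ((-.0724,.018),(.0376,.021)): cv2.polylines(im,[circ(a,x,y,z+dz,r).round().astype(int)],True,(0,255,0),1)
cv2.polylines(im,[circ(a,.4985,-.1275,.014,.028).round().astype(int)],True,(255,0,255),1)
cv2.polylines(im,[circ(a,.5335,-.2325,.014,.041).round().astype(int)],True,(255,0,255),1)
jm=b["image"].copy()
cv2.polylines(jm,[circ(b,.5335,-.2325,.014,.041).round().astype(int)],True,(255,0,255),1)
cv2.imwrite("pics/l2.png",np.hstack([im[100:,100:400],jm[100:,340:580]])[:,:,::-1])
```

```text
t 9.03 tcp [ 0.4967 -0.1296  0.2009] units [0.0019 0.0034 0.1633] yaw y 18.6 z [-1.3e-03  1.0e-04 -1.0e+00] F [ 0.1  0.1 -2.4] op 0.465 q [ 0.71  0.32 -0.67  1.86  0.23  1.05  0.27]
```

View pics/l2.png

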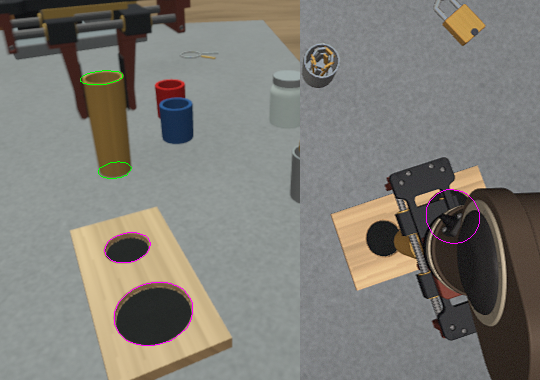

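The predicted pot outline matches the side view (underside at (115,170)), and the hollow overlays fit. Lowering, gently at the end.

Emit:
send_rows(rows=[[[0.002,0.003,0.03,0,0,0,1],[0,0,0.04,0,0,0,1],[0,0,0.04,0,0,0,1],[0,0,0.03,0,0,0,1],[0,0,0.014,0,0,0,1]]])

```text
t: 9.75
tcp_pos: [0.4985, -0.125, 0.0846]
tcp_rot: [[-0.321, 0.947, -0.002], [0.947, 0.321, 0.001], [0.002, -0.002, -1.0]]
wrist_force: [0.4, -0.9, -1.9]
opening: 0.461
gripper_force: 30.0
```

Emit:
send_rows(rows=[[[0,0,0.003,0,0,0,1],[0,0,0.002,0,0,0,1],[0,0,0.002,0,0,0,1],[0,0,0.001,0,0,0,1],[0,0,0,0,0,0,1]]])

```text
t: 10.38
tcp_pos: [0.4994, -0.1261, 0.0804]
tcp_rot: [[-0.32, 0.948, 0.0], [0.948, 0.32, -0.0], [-0.0, 0.0, -1.0]]
wrist_force: [0.3, -0.4, -1.2]
opening: 0.465
gripper_force: 30.0
```

Emit:
send_rows(rows=[[[0,0,0.001,0,0,0,1],[0,0,0.001,0,0,0,1],[0,0,0.001,0,0,0,1],[0,0,0,0,0,0,1],[0,0,0,0,0,0,1]]])

```text
t: 11.0
tcp_pos: [0.4995, -0.1261, 0.0784]
tcp_rot: [[-0.32, 0.948, 0.0], [0.948, 0.32, -0.0], [-0.001, 0.0, -1.0]]
wrist_force: [-1.7, 0.7, 6.1]
opening: 0.464
gripper_force: 30.0
```

Contact at 6 N upward, as expected. Releasing and rising.

Emit:
send_rows(rows=[[[0,0,0,0,0,0,0.1],[0,0,0,0,0,0,-0.1],[0,0,0,0,0,0,-0.4],[0,0,0,0,0,0,-1],[0,0,0,0,0,0,-1]]])

```text
t: 11.62
tcp_pos: [0.4993, -0.126, 0.0778]
tcp_rot: [[-0.32, 0.947, 0.0], [0.947, 0.32, 0.0], [0.0, 0.0, -1.0]]
wrist_force: [1.1, 0.1, -0.8]
opening: 0.857
gripper_force: 0.0
```

Emit:
send_rows(rows=[[[0,0,0,0,0,0,-1],[0,0,-0.03,0,0,0,-1],[0,0,-0.05,0,0,0,-1],[0,0,-0.05,0,0,0,-1],[0,0,-0.03,0,0,0,-1]]])

```text
t: 12.25
tcp_pos: [0.4998, -0.126, 0.1998]
tcp_rot: [[-0.32, 0.947, 0.002], [0.947, 0.32, -0.001], [-0.001, 0.002, -1.0]]
wrist_force: [0.0, -0.9, 0.3]
opening: 0.997
gripper_force: 0.0
```

Run:
```python
from h import *
p=read_camera("side"); im=p["image"].copy()
hsv=cv2.cvtColor(p["image"],cv2.COLOR_RGB2HSV); H,S=[hsv[:,:,i].astype(int) for i in (0,1)]
m=np.zeros((480,640)); m[190:255,250:310]=((H>100)&(H<130)&(S>110))[190:255,250:310]
m=cv2.morphologyEx(m,cv2.MORPH_CLOSE,np.ones((9,9)))
print("large side",fit([(p,m)],[LARGE],[.569,.195]))
q=read_camera("top")
cv2.imwrite("pics/l3.png",np.hstack([im[160:,130:450],q["image"][160:,100:560]])[:,:,::-1])
hsv=cv2.cvtColor(q["image"],cv2.COLOR_RGB2HSV); H,S=[hsv[:,:,i].astype(int) for i in (0,1)]
m=np.zeros((480,640)); m[255:320,180:245]=((H>100)&(H<130)&(S>110))[255:320,180:245]
m=cv2.morphologyEx(m,cv2.MORPH_CLOSE,np.ones((9,9))); print(m.sum())
print("large top",fit([(q,m)],[LARGE],[.569,.195]))
togo(.5695,.1945,.2)
```

```text
large side (array([0.56870312, 0.19661719]), np.float64(110.5))
1526.0
large top (array([0.57034024, 0.19310968]), np.float64(109.75))
t 12.35 tcp [ 0.5007 -0.1262  0.2002] units [3.758e-01 2.236e-01 1.000e-04] yaw y 18.64 z [ 0.0042 -0.0015 -1.    ] F [0.6 0.4 0.5] op 0.995 q [ 0.71  0.32 -0.68  1.85  0.23  1.04  0.26]
```

View pics/l3.png

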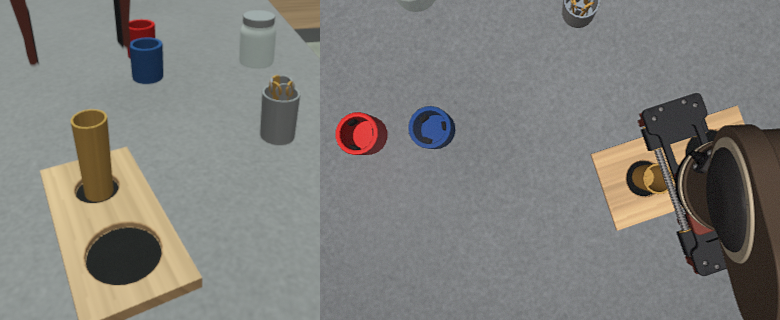

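The brass pot stands in the small hollow (side crop (95,185)), and the blue pot has not moved. Going back for it.

Emit:
send_rows(rows=[[[0.025,0.015,0,0,0,0,-1],[0.04,0.024,0,0,0,0,-1],[0.04,0.024,0,0,0,0,-1],[0.04,0.024,0,0,0,0,-1],[0.04,0.024,0,0,0,0,-1]]])

```text
t: 12.98
tcp_pos: [0.5334, 0.033, 0.1966]
tcp_rot: [[-0.32, 0.948, -0.001], [0.948, 0.32, -0.0], [0.0, -0.001, -1.0]]
wrist_force: [0.1, -0.0, 1.7]
opening: 1.001
gripper_force: 0.0
```

Emit:
send_rows(rows=[[[0.04,0.024,0,0,0,0,-1],[0.04,0.024,0,0,0,0,-1],[0.04,0.024,0,0,0,0,-1],[0.04,0.023,0,0,0,0,-1],[0.028,0.016,0,0,0,0,-1]]])

```text
t: 13.6
tcp_pos: [0.567, 0.194, 0.1964]
tcp_rot: [[-0.321, 0.947, -0.002], [0.947, 0.321, 0.0], [0.001, -0.001, -1.0]]
wrist_force: [0.2, -0.5, 0.2]
opening: 1.0
gripper_force: 0.0
```

Emit:
send_rows(rows=[[[0,0,0,0,0,0,-1],[0,0,0.03,0,0,0,-1],[0,0,0.04,0,0,0,-1],[0,0,0,0,0,0,-1],[0,0,0,0,0,0,-1]]])

```text
t: 14.22
tcp_pos: [0.5678, 0.1917, 0.1459]
tcp_rot: [[-0.319, 0.948, 0.0], [0.948, 0.319, -0.0], [-0.0, 0.0, -1.0]]
wrist_force: [0.6, 0.1, 0.0]
opening: 1.0
gripper_force: 0.0
```

Run:
```python
from h import *
togo(.5695,.1945,.036)
```

```text
t 14.22 tcp [0.5678 0.1917 0.1459] units [0.0028 0.0032 0.1466] yaw y 18.61 z [ 2.e-04 -0.e+00 -1.e+00] F [0.6 0.1 0. ] op 1.0 q [ 0.09  0.54 -0.7   1.71  0.39  1.04 -0.41]
```

Emit:
send_rows(rows=[[[0.003,0.003,0,0,0,0,-1],[0,0,0.04,0,0,0,-1],[0,0,0.04,0,0,0,-1],[0,0,0.04,0,0,0,-1],[0,0,0.027,0,0,0,-1]]])

```text
t: 14.85
tcp_pos: [0.5692, 0.1952, 0.0346]
tcp_rot: [[-0.32, 0.948, 0.0], [0.948, 0.32, 0.0], [-0.0, 0.0, -1.0]]
wrist_force: [0.2, -1.2, -0.1]
opening: 0.999
gripper_force: 0.0
```

Emit:
send_rows(rows=[[[0,0,0,0,0,0,-1],[0,0,0,0,0,0,1],[0,0,0,0,0,0,1],[0,0,0,0,0,0,1],[0,0,0,0,0,0,1]]])

```text
t: 15.48
tcp_pos: [0.5685, 0.1949, 0.036]
tcp_rot: [[-0.32, 0.947, -0.0], [0.947, 0.32, -0.001], [-0.001, -0.001, -1.0]]
wrist_force: [-3.4, -0.9, 7.2]
opening: 0.704
gripper_force: 30.0
```

Emit:
send_rows(rows=[[[0,0,0,0,0,0,1],[0,0,0,0,0,0,1],[0,0,0,0,0,0,1],[0,0,0,0,0,0,1],[0,0,0,0,0,0,1]]])

```text
t: 16.1
tcp_pos: [0.5686, 0.1949, 0.036]
tcp_rot: [[-0.32, 0.947, -0.0], [0.947, 0.32, -0.001], [-0.001, -0.001, -1.0]]
wrist_force: [-4.0, -1.5, 6.5]
opening: 0.707
gripper_force: 30.0
```

Emit:
send_rows(rows=[[[0,0,-0.008,0,0,0,1],[0,0,-0.02,0,0,0,1],[0,0,-0.03,0,0,0,1],[0,0,-0.03,0,0,0,1],[0,0,-0.03,0,0,0,1]]])

```text
t: 16.73
tcp_pos: [0.5688, 0.195, 0.1249]
tcp_rot: [[-0.32, 0.947, -0.0], [0.947, 0.32, 0.0], [0.0, -0.0, -1.0]]
wrist_force: [-0.5, -0.4, -6.4]
opening: 0.707
gripper_force: 30.0
```

Emit:
send_rows(rows=[[[0,0,-0.03,0,0,0,1],[0,0,-0.03,0,0,0,1],[0,0,-0.03,0,0,0,1],[0,0,-0.025,0,0,0,1],[0,0,-0.012,0,0,0,1]]])

```text
t: 17.35
tcp_pos: [0.5692, 0.1953, 0.2203]
tcp_rot: [[-0.32, 0.947, 0.001], [0.947, 0.32, 0.0], [-0.0, 0.001, -1.0]]
wrist_force: [0.8, -0.8, -7.3]
opening: 0.709
gripper_force: 30.0
```

Run:
```python
from h import *
togo(.5335,-.2325,.22)
```

```text
t 17.35 tcp [0.5692 0.1953 0.2203] units [-5.252e-01 -2.275e-01  1.000e-04] yaw y 18.66 z [ 1.3e-03  3.0e-04 -1.0e+00] F [ 0.8 -0.8 -7.3] op 0.709 q [ 0.11  0.47 -0.73  1.62  0.34  1.17 -0.37]
```

Lifted, with the wrist carrying about 7 N. Moving across in 15 rows.

Emit:
send_rows(rows=[[[-0.015,-0.007,0,0,0,0,1],[-0.03,-0.013,0,0,0,0,1],[-0.038,-0.016,0,0,0,0,1],[-0.038,-0.016,0,0,0,0,1],[-0.038,-0.016,0,0,0,0,1]]])

```text
t: 17.98
tcp_pos: [0.5579, 0.0636, 0.2177]
tcp_rot: [[-0.319, 0.948, -0.002], [0.948, 0.319, -0.001], [-0.0, -0.002, -1.0]]
wrist_force: [0.1, 0.7, -7.9]
opening: 0.705
gripper_force: 30.0
```

Emit:
send_rows(rows=[[[-0.038,-0.016,0,0,0,0,1],[-0.038,-0.016,0,0,0,0,1],[-0.038,-0.016,0,0,0,0,1],[-0.038,-0.016,0,0,0,0,1],[-0.038,-0.017,0,0,0,0,1]]])

```text
t: 18.6
tcp_pos: [0.5456, -0.0906, 0.2178]
tcp_rot: [[-0.319, 0.948, -0.002], [0.948, 0.319, -0.0], [0.0, -0.002, -1.0]]
wrist_force: [0.4, -1.2, -8.2]
opening: 0.707
gripper_force: 30.0
```

Emit:
send_rows(rows=[[[-0.038,-0.017,0,0,0,0,1],[-0.038,-0.017,0,0,0,0,1],[-0.038,-0.017,0,0,0,0,1],[-0.038,-0.017,0,0,0,0,1],[-0.024,-0.01,0,0,0,0,1]]])

```text
t: 19.23
tcp_pos: [0.532, -0.2348, 0.2177]
tcp_rot: [[-0.317, 0.948, -0.002], [0.948, 0.317, 0.0], [0.001, -0.002, -1.0]]
wrist_force: [0.4, 0.6, -7.8]
opening: 0.704
gripper_force: 30.0
```

Run:
```python
from h import *
togo(.5335,-.2325,.042)
s=sense(); x,y,z=s["tcp_pos"]
a=read_camera("side"); im=a["image"].copy()
for dz,r in ((-.036,.03),(.034,.031)): cv2.polylines(im,[circ(a,x,y,z+dz,r).round().astype(int)],True,(0,255,0),1)
cv2.imwrite("pics/l4.png",im[:,:,::-1])
togo(.5335,-.2325,.042)
```

```text
t 19.23 tcp [ 0.532  -0.2348  0.2177] units [0.0022 0.0034 0.2343] yaw y 18.51 z [-0.0022  0.     -1.    ] F [ 0.4  0.6 -7.8] op 0.704 q [ 0.81  0.42 -0.64  1.68  0.27  1.14  0.42]
t 19.27 tcp [ 0.5319 -0.2375  0.2178] units [0.0059 0.0047 0.2344] yaw y 18.39 z [-0.002  -0.0015 -1.    ] F [ 0.5 -2.2 -7.4] op 0.71 q [ 0.81  0.42 -0.63  1.68  0.27  1.14  0.42]
```

View pics/l4.png

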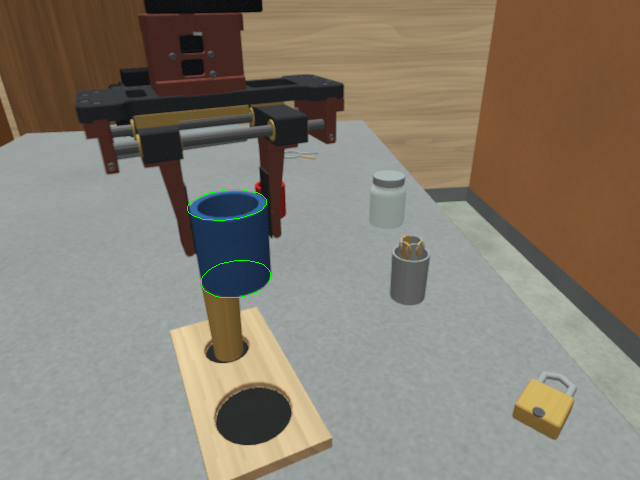

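The blue pot hangs upright as predicted (outline at (232,240)), and the brass pot stands in its hollow at (226,325). Descending.

Emit:
send_rows(rows=[[[0.006,0.005,0,0,0,0,1],[0,0,0.025,0,0,0,1],[0,0,0.035,0,0,0,1],[0,0,0.03,0,0,0,1],[0,0,0,0,0,0,1]]])

```text
t: 19.9
tcp_pos: [0.5342, -0.2252, 0.1487]
tcp_rot: [[-0.322, 0.947, -0.004], [0.947, 0.322, 0.002], [0.004, -0.003, -1.0]]
wrist_force: [-0.3, -0.6, -7.4]
opening: 0.705
gripper_force: 30.0
```

Run:
```python
from h import *
togo(.5335,-.2325,.042)
```

```text
t 19.9 tcp [ 0.5342 -0.2252  0.1487] units [-0.0094 -0.0035  0.1423] yaw y 18.77 z [-0.0044  0.0023 -1.    ] F [-0.3 -0.6 -7.4] op 0.705 q [ 0.77  0.49 -0.61  1.76  0.32  1.01  0.36]
```

Emit:
send_rows(rows=[[[0,0,0,0,0,0,1],[0,0,0.03,0,0,0,1],[0,0,0.03,0,0,0,1],[0,0,0,0,0,0,1],[0,0,0,0,0,0,1]]])

```text
t: 20.52
tcp_pos: [0.5367, -0.2269, 0.1078]
tcp_rot: [[-0.32, 0.947, 0.002], [0.947, 0.32, -0.001], [-0.001, 0.002, -1.0]]
wrist_force: [-0.1, 0.4, -6.8]
opening: 0.71
gripper_force: 30.0
```

Emit:
send_rows(rows=[[[0,0,0,0,0,0,1],[0,0,0,0,0,0,1],[0,0,0,0,0,0,1],[0,0,0,0,0,0,1],[0,0,0,0,0,0,1]]])

```text
t: 21.15
tcp_pos: [0.5357, -0.2269, 0.1064]
tcp_rot: [[-0.32, 0.947, -0.0], [0.947, 0.32, -0.0], [-0.0, -0.0, -1.0]]
wrist_force: [-0.1, -0.3, -7.3]
opening: 0.708
gripper_force: 30.0
```

Run:
```python
from h import *
togo(.5335,-.2325,.042)
```

```text
t 21.15 tcp [ 0.5357 -0.2269  0.1064] units [-0.0061 -0.0051  0.0858] yaw y 18.65 z [-0. -0. -1.] F [-0.1 -0.3 -7.3] op 0.708 q [ 0.75  0.53 -0.59  1.79  0.36  0.93  0.33]
```

Emit:
send_rows(rows=[[[-0.006,-0.005,0.01,0,0,0,1],[0,0,0.02,0,0,0,1],[0,0,0.02,0,0,0,1],[0,0,0.02,0,0,0,1],[0,0,0.008,0,0,0,1]]])

```text
t: 21.78
tcp_pos: [0.5329, -0.2319, 0.0462]
tcp_rot: [[-0.32, 0.947, -0.002], [0.947, 0.32, 0.001], [0.002, -0.001, -1.0]]
wrist_force: [-0.9, 0.7, -6.9]
opening: 0.711
gripper_force: 30.0
```

Emit:
send_rows(rows=[[[0,0,0.003,0,0,0,1],[0,0,0.002,0,0,0,1],[0,0,0,0,0,0,1],[0,0,0,0,0,0,1],[0,0,0,0,0,0,1]]])

```text
t: 22.4
tcp_pos: [0.5337, -0.2325, 0.0444]
tcp_rot: [[-0.32, 0.948, 0.0], [0.948, 0.32, -0.0], [-0.0, 0.0, -1.0]]
wrist_force: [-0.8, -0.0, -7.5]
opening: 0.708
gripper_force: 30.0
```

Emit:
send_rows(rows=[[[0,0,0.001,0,0,0,1],[0,0,0.001,0,0,0,1],[0,0,0.001,0,0,0,1],[0,0,0,0,0,0,1],[0,0,0,0,0,0,1]]])

```text
t: 23.02
tcp_pos: [0.5336, -0.2324, 0.0421]
tcp_rot: [[-0.32, 0.947, 0.0], [0.947, 0.32, -0.0], [-0.0, -0.0, -1.0]]
wrist_force: [-2.4, 0.0, -1.3]
opening: 0.707
gripper_force: 30.0
```

Contact: most of the weight has come off. A touch lower, then release.

Emit:
send_rows(rows=[[[0,0,0.001,0,0,0,1],[0,0,0,0,0,0,1],[0,0,0,0,0,0,-0.4],[0,0,0,0,0,0,-0.6],[0,0,0,0,0,0,-1]]])

```text
t: 23.65
tcp_pos: [0.5345, -0.2326, 0.0416]
tcp_rot: [[-0.32, 0.947, 0.002], [0.947, 0.32, -0.0], [-0.001, 0.002, -1.0]]
wrist_force: [0.2, -0.2, 0.3]
opening: 0.873
gripper_force: 0.0
```

Emit:
send_rows(rows=[[[0,0,0,0,0,0,-1],[0,0,0,0,0,0,-1],[0,0,0,0,0,0,-1],[0,0,-0.02,0,0,0,-1],[0,0,-0.04,0,0,0,-1]]])

```text
t: 24.28
tcp_pos: [0.533, -0.232, 0.0865]
tcp_rot: [[-0.32, 0.947, -0.002], [0.947, 0.32, 0.001], [0.001, -0.001, -1.0]]
wrist_force: [1.7, -0.4, 0.2]
opening: 1.001
gripper_force: 0.0
```

Emit:
send_rows(rows=[[[0,0,-0.05,0,0,0,-1],[0,0,-0.05,0,0,0,-1],[0,0,-0.04,0,0,0,-1],[0,0,0,0,0,0,-1],[0,0,0,0,0,0,-1]]])

```text
t: 24.9
tcp_pos: [0.5332, -0.2324, 0.191]
tcp_rot: [[-0.32, 0.948, -0.0], [0.948, 0.32, -0.0], [-0.0, -0.0, -1.0]]
wrist_force: [-0.8, 0.6, 0.0]
opening: 1.002
gripper_force: 0.0
```

Run:
```python
from h import *
save(read_camera("side"),"end.png")
```

```text
(no output)
```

View pics/end.png

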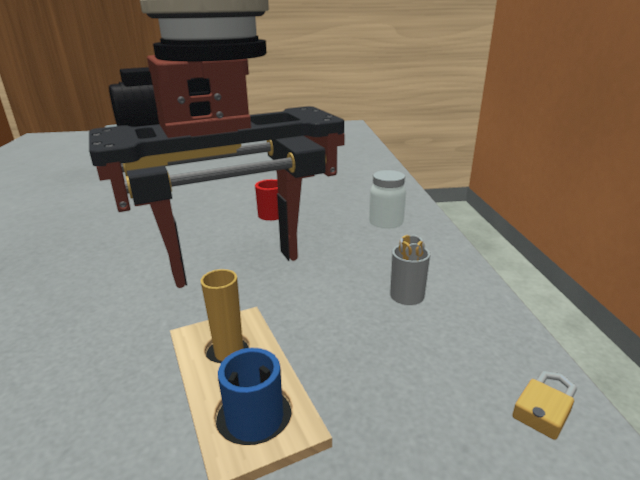

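Both pots stand upright in their hollows (brass at (225,315), blue at (251,397)). The gripper is clear and the blanks pot is where it was.

```bash
python3 -c "
from bench import hand_in
print(hand_in())"
```

```text
the job is handed in; nothing more can be done
None
```

The job is handed in at about 25 s of the 64 s allowed: the brass pot stands upright in the small hollow and the blue pot in the large one, both set down and let go, with the blanks pot and the red look-alike untouched; no verdict was returned.

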